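Mix a reagent cassette and push it into the packed rack

ROBOT

A 6-joint arm with a two-finger parallel gripper is mounted at the origin on a cart in front of the work surface, level with it; the furniture and walls round the work are solid. World frame = base frame: x ahead of the robot, y to its left, z up, the work surface at z = 0. Lengths are in mm, angles in rad, forces in N, time in s.
With the tool pointing down it reaches from about 300 to 825 mm from the base axis. Payload 5.4 kg.
Tool frame: the origin (TCP) lies on the front face of the gripper's body, between the roots of the fingers; the fingertips stand 88 mm ahead of it and the grasp point (between the pads) lies 69 mm ahead of it; z points along the fingers, y is the line along which they close (so a half turn about z gives the same grasp; the last joint's range is limited). The gripper opens to 92 mm and grips with 3 to 60 N. Pads are 20 mm wide; open, the fingers measure 128 mm over their backs; the gripper's body (75 mm by 189 mm) begins 69 mm behind the grasp point.
Start: joints at [1.087, 0.158, 1.597, -0, 1.386, -0.21], TCP at [155.486, 553.562, 302.701] pointing down, gripper open.
Joint ranges: [-2.91, 2.91], [-0.94, 2.29], [0.18, 2.7], [-1.29, 4.43], [0.17, 2.64], [-3, 3]. Speed limits (rad/s): [2.57, 2.57, 3.14, 3.14, 3.14, 3.14].

INTERFACE

Orientations are given as [roll, pitch, yaw] about the fixed x, y, z axes, in that order (R = Rz(yaw) Ry(pitch) Rx(roll)).
In Python, from plant import readout, viewer, ticket gives the robot as it stands.
- The arm moves only by the tool servo_tool, never from a script. Its argument "steps" is one flat list of numbers, 7 for each row, row after row: the closure, from -1 (fully open) to 1 (shut), then the shift along the tool's x, y, z in units of 0.02 m (1.0 is 0.02 m), then the turn, a rotation vector about the tool's x, y, z in units of 5 degrees (1.0 is 5 degrees). A call has exactly 8 rows; each row shifts and turns the commanded pose from where the row before left it, along the tool's axes as they then stand; what a row does not reach is not made up. A row lasts 1/8 s, in which the tool goes at most 62.5 mm and 10.7 degrees, less where a joint would pass 70% of its speed; a pose out of reach is approached as far as the arm can. A call with a number of a shift or a turn outside -1 to 1 is refused whole. A call with a gripper value outside its range is refused whole. The fingers move at their own pace and stop on an object; "force" is the grip in N (left out, the last holds). Time passes only in rows, so rows that do not move let the fingers close, or fill a call up. It gives the time, the measured TCP pose, the force, the opening and the grip force at its end, in the units of the state.
- readout.get_state(): the state, without advancing time (a new reading comes with each control period).
- viewer.camera(name): name is "scene" or "top"; returns the picture (420x560x3 uint8, red, green, blue); there is no depth.
- viewer.camera_params(name): a dict with "intrinsics" (3x3 intrinsics, pixels), "T" (4x4, takes a point from camera to world coordinates). Camera axes: x right, y up, looking along -z (the intrinsics and any distortion apply to the point x, -y, -z); pixel columns grow to the right and rows downward; lengths in mm; the calibration is good to about 2 mm. A picture is of the moment at which its call begins. camera_params takes no time and is no camera call.
- ticket.hand_in(): hands the job in; it is judged then, once.
The state is a dict: "clock": time; "joints": joint angles; "qvel": joint speeds; "joint_torque": joint torques, N m; "tcp_pos": TCP position; "orientation": TCP orientation; "ft_force": force on the tool from outside, world axes, zero at the start; "ft_torque": the same for the moment, N m; "width": finger opening in mm; "grasp_force": force on a finger pad.
Only numpy, scipy, OpenCV 4.12 (cv2) and the standard library are available. Lean on these libraries where they do the work, as an engineer would, in place of code of your own. Each camera call takes 0.05 s, during which the arm holds its last target. There are 200 camera calls.

TASK

Take the red-capped reagent cassette that lies on the bench, turn it upside down to mix it, then stand it upright on the bench and let go. Take it again and push it down into the gap in the middle of the row in the grey rack, nudging its neighbours apart without toppling them, until its foot is fully home on the rack's floor with two cassettes on either side and the whole row stands upright. Leave the dropper bottle and the specimen pots alone.

Things in the scene. Friction and masses are not known exactly. Their poses are not given: they have to be found in the camera images.
- new_cassette: The red-capped reagent cassette to load: closed off-white flat box, 60 mm deep (own x) x 34 mm thick (own y) x 108 mm tall (own z, to the cap), 0.15 to 0.31 kg; both ends alike, both broad faces alike. Origin: centre of the foot's underside. At the start it lies on a narrow end (own +x face down): 34 mm wide, 60 mm high, origin 30 mm above the bench.
- cassette_middle (a point): Point on new_cassette's own z axis, 46 mm above its origin. Outline along z: foot 54 x 26 mm at 0, widening to 60 x 34 mm at 10 mm; straight sides up to 78 mm; shoulders slope in to 47 x 22 mm at 92 mm. Let go with its foot on the bench, leaning up to about 20 degrees in its own x-z plane, it rocks upright by itself.
- cassette_cap (a point): Centre of the top of new_cassette's screw cap, 108 mm above its origin along own z; cap 26 mm across, from 93 to 108 mm, shut and fixed
- reagent_rack: Grey rack fixed to the bench: open tray for one row of five cassettes along its own y, their thickness along the row, their depth along its x. Origin: centre of its underside; z up. Inside 66 mm (x) x 186 mm (y): a full row has 16 mm to spare. Long walls 4 mm thick, 38 mm high; end walls 56 mm high with carrying lips, 225 mm over all.
- rack_floor (a point): Centre of the rack's floor, 4 mm above the bench, axes as the rack's. The gap for the new cassette is here in the middle of the row, 22 to 28 mm wide between the neighbours' broad faces: narrower than the 34 mm cassette, but wide enough at their sloping shoulders (12 mm more) for its 26 mm foot, which wedges them apart with a few newtons.
- cassette_blue: Closed reagent cassette with a blue cap standing in the rack's row (its place in the row changes). Same size, shape and frame as new_cassette; loose, 0.22 kg, slides and rocks on the rack's floor
- cassette_green: Closed reagent cassette with a green cap standing in the rack's row (its place in the row changes). Same size, shape and frame as new_cassette; loose, 0.22 kg, slides and rocks on the rack's floor
- cassette_yellow: Closed reagent cassette with a yellow cap standing in the rack's row (its place in the row changes). Same size, shape and frame as new_cassette; loose, 0.22 kg, slides and rocks on the rack's floor
- cassette_purple: Closed reagent cassette with a purple cap standing in the rack's row (its place in the row changes). Same size, shape and frame as new_cassette; loose, 0.22 kg, slides and rocks on the rack's floor
- dropper_bottle: Amber dropper bottle with a black bulb, 34 mm across, 107 mm tall, loose, standing behind the work; origin at the centre of its foot
- specimen_pot: Specimen pot with a red screw lid, 50 mm across, 64 mm tall, loose, standing behind the rack; origin at the centre of its foot
- specimen_pot_white: Specimen pot with a white screw lid, 50 mm across, 64 mm tall, loose, standing behind the rack; origin at the centre of its foot

How it is judged:
By the outcome, as a careful person would: the job done as asked, in the order asked, and still so for the second after the job is handed in, with the robot touching nothing.
It also fails if it takes over 64 s, if anything falls off the work surface, if the arm or the gripper's body presses on something with over 40 N, if the wrist force passes 120 N, or if a joint passes its speed limit or range.

## Working session

There is one attempt and no reset: what is moved stays moved. The work goes in short steps, Python scripts to look and compute and a tool call to move; the robot and the scene stay as the last step left them, time stands still between calls to the robot, and variables do not carry over. Pictures are saved under pics/ and viewed, at most 10 in all, crops included, and the job is handed in when it is done.

Besides the shell and the picture viewer there is one more tool, called as name(argument=value, ...), one argument or row to a line, values as JSON. servo_tool: Moves the arm, as the interface text tells. Its arguments: {"type":"object","properties":{"steps":{"type":"array"},"force":{"type":"number"}},"required":["steps"]}

```bash
mkdir -p pics; python3 - <<'E'
from plant import readout, viewer
import cv2,numpy as np
s=readout.get_state();print(s)
for n in("scene","top"):
    im=viewer.camera(n);cv2.imwrite(f"pics/{n}0.png",im[:,:,::-1])
    p=viewer.camera_params(n);print(n,np.round(p["intrinsics"],2).tolist(),np.round(p["T"],4).tolist(),[k for k in p])
E
```

```text
{'clock': 0.0, 'joints': array([ 1.08694265e+00,  1.59047412e-01,  1.59824635e+00,  5.82840710e-06,
        1.38624208e+00, -2.10117042e-01]), 'qvel': array([ 0.00137685, -0.00120058, -0.00051701,  0.00087128, -0.0023304 ,
        0.00095326]), 'joint_torque': array([ 1.19494300e-03, -3.85570049e+01, -3.22112775e+01,  7.03301118e-02,
        3.79012339e-02, -1.22776792e-04]), 'tcp_pos': array([155.23950856, 553.14719905, 301.71263916]), 'orientation': array([-3.13969340e+00, -4.10900410e-04,  2.86785455e+00]), 'ft_force': array([-0.36752464,  0.85233553,  0.02519008]), 'ft_torque': array([ 0.01093914,  0.0109195 , -0.01469855]), 'grasp_force': 0.0, 'width': 92.22795293996276}
scene [[485.08, 0.0, 272.96], [0.0, 485.08, 209.76], [0.0, 0.0, 1.0]] [[0.7451, 0.3139, -0.5885, 13.738], [-0.6665, 0.3165, -0.675, -798.4789], [-0.0257, 0.8952, 0.445, 471.9832], [0.0, 0.0, 0.0, 1.0]] ['intrinsics', 'T']
top [[444.63, 0.0, 280.89], [0.0, 444.63, 215.19], [0.0, 0.0, 1.0]] [[-0.0266, 0.9925, -0.1197, 447.4403], [-0.9993, -0.0234, 0.0277, -175.6424], [0.0247, 0.1203, 0.9924, 898.1457], [0.0, 0.0, 0.0, 1.0]] ['intrinsics', 'T']
```

View pics/scene0.png

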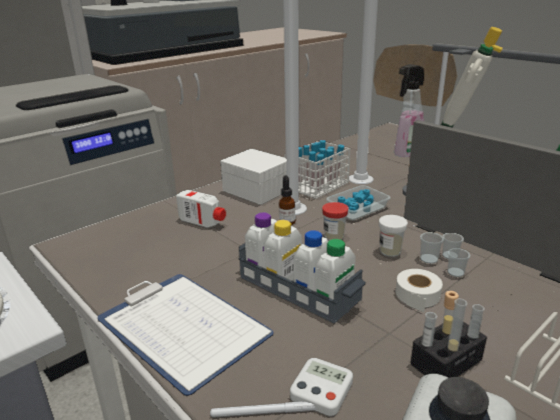

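View pics/top0.png

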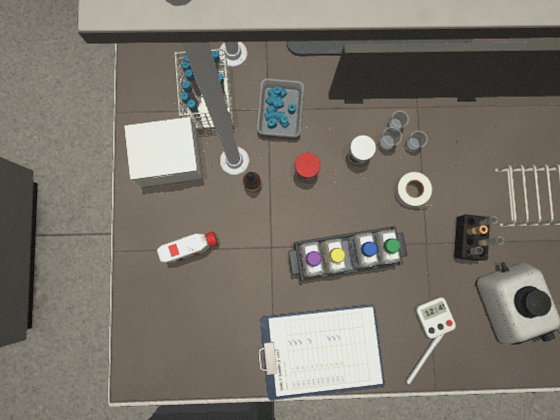

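The top view shows the cassette lying at about px (188,247), its red cap at (211,240). The row is purple (314,258), yellow (338,255), gap, blue (370,249), green (393,245). In the scene view the cassette is at (198,208) with its cap at (219,213).

```bash
cat > h.py <<'E'
import numpy as np,cv2
from plant import readout,viewer
P={n:viewer.camera_params(n) for n in("scene","top")}
def ray(n,u,v):
    K,T=P[n]["intrinsics"],P[n]["T"];d=np.array([(u-K[0,2])/K[0,0],-(v-K[1,2])/K[1,1],-1.])
    d=T[:3,:3]@d;return T[:3,3],d/np.linalg.norm(d)
def onz(n,u,v,z):
    o,d=ray(n,u,v);return o+d*(z-o[2])/d[2]
def tri(a,b):
    A=np.zeros((3,3));y=np.zeros(3)
    for o,d in(ray("top",*a),ray("scene",*b)):
        M=np.eye(3)-np.outer(d,d);A+=M;y+=M@o
    return np.linalg.solve(A,y)
HUE={"red":(174,6),"yellow":(20,33),"green":(55,85),"blue":(100,122),"purple":(128,150)}
def blob(im,c,box,smin=110,vmin=50):
    x0,y0,x1,y1=box;h=cv2.cvtColor(im[y0:y1,x0:x1],cv2.COLOR_RGB2HSV);a,b=HUE[c]
    m=((h[...,0]>=a)&(h[...,0]<=b) if a<b else (h[...,0]>=a)|(h[...,0]<=b))&(h[...,1]>smin)&(h[...,2]>vmin)
    n,l,s,cc=cv2.connectedComponentsWithStats(m.astype(np.uint8))
    return sorted([(int(s[i,4]),*np.round(cc[i]+[x0,y0],1),*(s[i,:4]+[x0,y0,0,0])) for i in range(1,n)],reverse=True)[:3]
def rect(im,box,vmin=125):
    x0,y0,x1,y1=box;s=im[y0:y1,x0:x1]
    m=(s.max(2)>vmin).astype(np.uint8);m=cv2.morphologyEx(m,cv2.MORPH_CLOSE,np.ones((5,5)))
    c=max(cv2.findContours(m,0,2)[0],key=cv2.contourArea)
    return cv2.boxPoints(cv2.minAreaRect(c))+[x0,y0]
E
python3 - <<'E'
from h import *
t=viewer.camera("top");s=viewer.camera("scene")
for c in("purple","yellow","blue","green"):
    a=blob(t,c,(295,230,410,280));b=blob(s,c,(240,205,355,260));print(c,a[0],b[0],np.round(onz("top",*a[0][1:3],112),1),np.round(tri(a[0][1:3],b[0][1:3]),1))
print(blob(t,"red",(150,220,225,275)),blob(s,"red",(170,180,230,235)))
r=rect(t,(150,220,222,275));print(np.round(r,1).tolist());print([np.round(onz("top",*p,60),1).tolist() for p in r])
for n,im,bx in(("top",t,(140,215,235,280)),("top",t,(280,220,415,290))):
    x0,y0,x1,y1=bx;cv2.imwrite(f"pics/crop{x0}.png",cv2.resize(im[y0:y1,x0:x1,::-1],None,fx=5.5,fy=5.5,interpolation=2))
a=cv2.imread("pics/crop140.png");b=cv2.imread("pics/crop280.png")
a=cv2.resize(a,None,fx=.55,fy=.55);o=np.zeros((a.shape[0]+b.shape[0],b.shape[1],3),np.uint8);o[:a.shape[0],:a.shape[1]]=a;o[a.shape[0]:]=b;cv2.imwrite("pics/c1.png",o);print(o.shape)
E
```

```text
purple (4, np.float64(316.5), np.float64(252.5), np.int64(315), np.int64(252), np.int64(4), np.int64(2)) (186, np.float64(262.6), np.float64(219.6), np.int64(255), np.int64(213), np.int64(16), np.int64(14)) [ 474.3 -258.8  112. ] [ 470.3 -256.4  103. ]
yellow (178, np.float64(336.8), np.float64(254.9), np.int64(330), np.int64(248), np.int64(15), np.int64(15)) (233, np.float64(282.4), np.float64(227.5), np.int64(274), np.int64(220), np.int64(18), np.int64(16)) [ 469.2 -294.6  112. ] [ 469.8 -296.2  102.9]
blue (177, np.float64(369.1), np.float64(248.5), np.int64(362), np.int64(242), np.int64(16), np.int64(14)) (239, np.float64(312.8), np.float64(238.5), np.int64(305), np.int64(231), np.int64(17), np.int64(16)) [ 479.  -352.5  112. ] [ 479.4 -354.6  102.9]
green (168, np.float64(391.9), np.float64(245.2), np.int64(384), np.int64(239), np.int64(16), np.int64(14)) (256, np.float64(335.4), np.float64(247.2), np.int64(327), np.int64(239), np.int64(18), np.int64(17)) [ 483.8 -393.6  112. ] [ 484.2 -396.   103.3]
[(123, np.float64(211.0), np.float64(238.7), np.int64(205), np.int64(232), np.int64(12), np.int64(15)), (84, np.float64(173.3), np.float64(249.8), np.int64(169), np.int64(244), np.int64(10), np.int64(12)), (10, np.float64(194.9), np.float64(253.6), np.int64(192), np.int64(253), np.int64(6), np.int64(2))] [(151, np.float64(219.1), np.float64(213.4), np.int64(213), np.int64(207), np.int64(13), np.int64(14)), (57, np.float64(198.9), np.float64(213.0), np.int64(197), np.int64(203), np.int64(5), np.int64(21)), (22, np.float64(190.6), np.float64(193.6), np.int64(187), np.int64(192), np.int64(8), np.int64(4))]
[[157.0, 220.0], [221.0, 220.0], [221.0, 274.0], [157.0, 274.0]]
[[544.9, 34.6, 60.0], [542.0, -85.6, 60.0], [440.8, -84.5, 60.0], [444.0, 33.9, 60.0]]
(582, 742, 3)
```

View pics/c1.png

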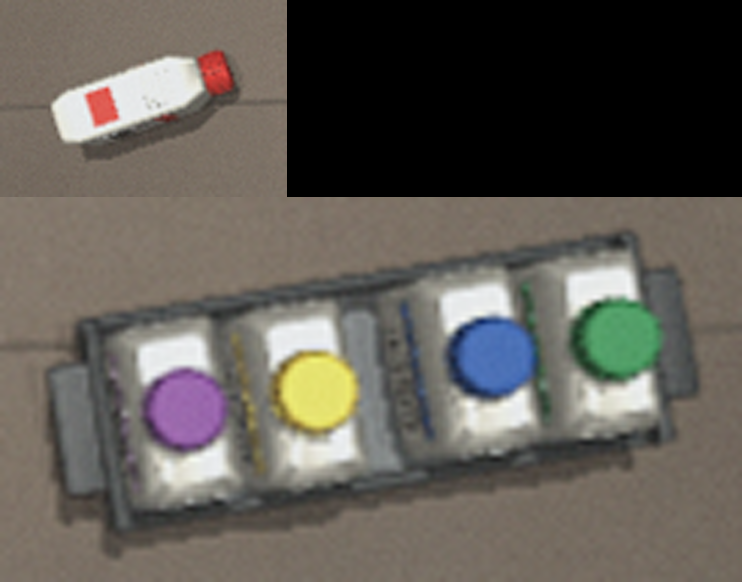

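The crop shows the red cap toward lower right of the image's right (-y, slightly +x), and the gap between yellow and blue, near px (348,250).

```bash
python3 - <<'E'
from h import *
t=viewer.camera("top");s=viewer.camera("scene")
x0,y0,x1,y1=150,220,222,275
sub=t[y0:y1,x0:x1].astype(int);m=((sub.min(2)>150)).astype(np.uint8)
h=cv2.cvtColor(t[y0:y1,x0:x1],cv2.COLOR_RGB2HSV);m|=((h[...,1]>110)&((h[...,0]<8)|(h[...,0]>172))&(np.arange(x0,x1)[None]<185)).astype(np.uint8)
m=cv2.morphologyEx(m,cv2.MORPH_CLOSE,np.ones((3,3)))
c=max(cv2.findContours(m,0,1)[0],key=cv2.contourArea)[:,0]+[x0,y0]
w=np.array([onz("top",*p,60)[:2] for p in c],np.float32)
R=cv2.minAreaRect(w);print("body",R,np.round(cv2.boxPoints(R),1).tolist())
print("cap tri",tri((211,238.7),(219.1,213.4)),"cap on z40",onz("top",211,238.7,40))
HUE["purple"]=(125,165)
pp=blob(t,"purple",(295,230,410,280),60);print(pp[0],onz("top",*pp[0][1:3],112))
f=lambda u,v:(280+u/5.5,220+(v-197)/5.5)
for n,p,z in(("bk L",(85,322),38),("bk R",(632,240),38),("fr L",(115,525),38),("fr R",(665,435),38),("lipL",(70,430),56),("lipR",(672,330),56)):print(n,np.round(onz("top",*f(*p),z),1))
for n in("dropper",(252,182),60),("pot",(307,165),64),("wpot",(362,150),64):print(n[0],onz("top",*n[1],n[2]).round())
E
```

```text
body ((493.1305236816406, -11.731842041015625), (33.63990783691406, 92.40357971191406), 17.99306297302246) [[462.8999938964844, 27.0], [491.3999938964844, -60.900001525878906], [523.4000244140625, -50.5], [494.8999938964844, 37.400001525878906]]
cap tri [509.4641187  -62.68972986  29.73356168] cap on z40 [508.51446033 -63.87612196  40.        ]
(174, np.float64(313.2), np.float64(258.1), np.int64(306), np.int64(251), np.int64(16), np.int64(15)) [ 464.6519094  -252.58393089  112.        ]
bk L [ 496.8 -226.5   38. ]
bk R [ 521.  -421.9   38. ]
fr L [ 425.8 -234.8   38. ]
fr R [ 451.9 -429.7   38. ]
lipL [ 458.9 -219.1   56. ]
lipR [ 487.9 -428.9   56. ]
dropper [ 614. -145.   60.]
pot [ 644. -252.   64.]
wpot [ 671. -359.   64.]
```

servo_tool(
  steps=[-1, 0, -1, 0, 0, 0, -1, -1, 0, -1, 0, 0, 0, -1, -1, 0, -1, 0, 0, 0, -1, -1, 0, -1, 0, 0, 0, -1, -1, 0, -1, 0, 0, 0, -1, -1, 0, -1, 0, 0, 0, -1, -1, 0, -1, 0, 0, 0, -1, -1, 0, -1, 0, 0, 0, -1],
)

```text
clock: 1.3
tcp_pos: [160.5, 396.2, 302.7]
orientation: [3.142, 0.0, -2.714]
ft_force: [0.4, -1.0, 0.1]
width: 91.8
grasp_force: 0.0
```

Cassette middle at (493,-12), axis toward (0.31,-0.95). Gap at (474,-324), rack yaw about 7.6°. Next I read the joints to learn the kinematics.

```bash
cat > st.py <<'E'
from plant import readout
import numpy as np,json
s=readout.get_state();r={k:np.round(s[k],4).tolist() for k in("clock","joints","tcp_pos","orientation","ft_force","width","grasp_force")};print(r)
open("log.jsonl","a").write(json.dumps(r)+"\n")
E
echo '{"joints":[1.0869,0.15905,1.59825,0,1.38624,-0.2101],"tcp_pos":[155.24,553.15,301.71],"orientation":[-3.1397,-0.0004,2.86785]}'>log.jsonl
python3 st.py
```

```text
{'clock': 1.3, 'joints': [0.9016, -0.2438, 1.9861, -0.0, 1.3992, -1.0966], 'tcp_pos': [160.4516, 396.156, 302.6987], 'orientation': [3.1416, 0.0001, -2.7141], 'ft_force': [0.3688, -1.0136, 0.0779], 'width': 91.782, 'grasp_force': 0.0}
```

```bash
cat > plan.py <<'E'
import numpy as np
from scipy.spatial.transform import Rotation as R
def plan(p,o,q,Rt,n,rv=None,grip=69.,about=False):
    """rows from pose (p,o rpy) to (q,Rt). about: q/p interpolated at grasp point; rv: forced tool-frame rotvec (rad)"""
    R0=o if isinstance(o,R) else R.from_euler("xyz",o); rv=(R0.inv()*Rt).as_rotvec() if rv is None else np.array(rv)
    g=np.array([0,0,grip if about else 0]);p=np.array(p,float);q=np.array(q,float)
    a=p+R0.apply(g);Rl=R0*R.from_rotvec(rv);b=q+Rl.apply(g)
    P,Rc=p.copy(),R0;out=[]
    for i in range(1,n+1):
        Rn=R0*R.from_rotvec(rv*i/n);t=a+(b-a)*i/n-Rn.apply(g)
        s=np.round(Rc.inv().apply(t-P)/20,2);w=np.round((Rc.inv()*Rn).as_rotvec()/np.radians(5),2)
        out.append([*s,*w]);P=P+Rc.apply(s*20);Rc=Rc*R.from_rotvec(w*np.radians(5))
    o=np.array(out)+0.;print("max",np.abs(o).max(),"end",P.round(1),Rc.as_euler("xyz").round(3))
    for k in range(0,n,8):print(o[k:k+8].tolist())
    return P,Rc
down=lambda yaw:R.from_euler("xyz",[np.pi,0,np.radians(yaw)])
E
python3 - <<'E'
from plan import *
plan([160.5,396.2,302.7],[np.pi,0,-2.714],[495.9,-20.3,175],down(108),28,rv=[0,0,np.radians(96.5)])
E
```

```text
max 0.96 end [495.9 -20.2 175.1] [-3.142  0.     1.885]
[[-0.24, -0.93, 0.23, 0.0, 0.0, 0.69], [-0.29, -0.9, 0.23, 0.0, 0.0, 0.69], [-0.34, -0.89, 0.22, 0.0, 0.0, 0.69], [-0.4, -0.87, 0.23, 0.0, 0.0, 0.69], [-0.45, -0.84, 0.23, 0.0, 0.0, 0.69], [-0.5, -0.82, 0.23, 0.0, 0.0, 0.69], [-0.55, -0.78, 0.23, 0.0, 0.0, 0.69], [-0.6, -0.75, 0.22, 0.0, 0.0, 0.68]]
[[-0.63, -0.71, 0.23, 0.0, 0.0, 0.69], [-0.68, -0.67, 0.23, 0.0, 0.0, 0.69], [-0.72, -0.63, 0.23, 0.0, 0.0, 0.69], [-0.76, -0.58, 0.23, 0.0, 0.0, 0.69], [-0.79, -0.54, 0.22, 0.0, 0.0, 0.69], [-0.82, -0.49, 0.23, 0.0, 0.0, 0.69], [-0.84, -0.44, 0.23, 0.0, 0.0, 0.69], [-0.88, -0.39, 0.23, 0.0, 0.0, 0.69]]
[[-0.89, -0.33, 0.23, 0.0, 0.0, 0.69], [-0.91, -0.28, 0.22, 0.0, 0.0, 0.69], [-0.93, -0.23, 0.23, 0.0, 0.0, 0.69], [-0.94, -0.16, 0.23, 0.0, 0.0, 0.69], [-0.95, -0.12, 0.23, 0.0, 0.0, 0.68], [-0.95, -0.05, 0.23, 0.0, 0.0, 0.69], [-0.96, 0.0, 0.22, 0.0, 0.0, 0.69], [-0.95, 0.06, 0.23, 0.0, 0.0, 0.69]]
[[-0.95, 0.12, 0.23, 0.0, 0.0, 0.69], [-0.94, 0.17, 0.23, 0.0, 0.0, 0.69], [-0.92, 0.23, 0.23, 0.0, 0.0, 0.69], [-0.91, 0.29, 0.22, 0.0, 0.0, 0.69]]
```

servo_tool(
  steps=[-1, -0.24, -0.93, 0.23, 0, 0, 0.69, -1, -0.29, -0.9, 0.23, 0, 0, 0.69, -1, -0.34, -0.89, 0.22, 0, 0, 0.69, -1, -0.4, -0.87, 0.23, 0, 0, 0.69, -1, -0.45, -0.84, 0.23, 0, 0, 0.69, -1, -0.5, -0.82, 0.23, 0, 0, 0.69, -1, -0.55, -0.78, 0.23, 0, 0, 0.69, -1, -0.6, -0.75, 0.22, 0, 0, 0.68],
)

```text
clock: 2.3
tcp_pos: [256.3, 276.9, 266.2]
orientation: [3.141, 0.0, 3.083]
ft_force: [0.2, -0.3, 0.4]
width: 92.1
grasp_force: 0.0
```

servo_tool(
  steps=[-1, -0.63, -0.71, 0.23, 0, 0, 0.69, -1, -0.68, -0.67, 0.23, 0, 0, 0.69, -1, -0.72, -0.63, 0.23, 0, 0, 0.69, -1, -0.76, -0.58, 0.23, 0, 0, 0.69, -1, -0.79, -0.54, 0.22, 0, 0, 0.69, -1, -0.82, -0.49, 0.23, 0, 0, 0.69, -1, -0.84, -0.44, 0.23, 0, 0, 0.69, -1, -0.88, -0.39, 0.23, 0, 0, 0.69],
)

```text
clock: 3.3
tcp_pos: [351.7, 157.6, 229.7]
orientation: [3.141, 0.0, 2.601]
ft_force: [-0.6, 0.1, -0.6]
width: 91.6
grasp_force: 0.0
```

servo_tool(
  steps=[-1, -0.89, -0.33, 0.23, 0, 0, 0.69, -1, -0.91, -0.28, 0.22, 0, 0, 0.69, -1, -0.93, -0.23, 0.23, 0, 0, 0.69, -1, -0.94, -0.16, 0.23, 0, 0, 0.69, -1, -0.95, -0.12, 0.23, 0, 0, 0.68, -1, -0.95, -0.05, 0.23, 0, 0, 0.69, -1, -0.96, 0, 0.22, 0, 0, 0.69, -1, -0.95, 0.06, 0.23, 0, 0, 0.69],
)

```text
clock: 4.3
tcp_pos: [447.5, 37.8, 193.0]
orientation: [3.142, -0.0, 2.118]
ft_force: [-0.1, 0.5, -0.0]
width: 92.2
grasp_force: 0.0
```

servo_tool(
  steps=[-1, -0.95, 0.12, 0.23, 0, 0, 0.69, -1, -0.94, 0.17, 0.23, 0, 0, 0.69, -1, -0.92, 0.23, 0.23, 0, 0, 0.69, -1, -0.91, 0.29, 0.22, 0, 0, 0.69, -1, 0, 0, 0.95, 0, 0, 0, -1, 0, 0, 0.95, 0, 0, 0, -1, 0, 0, 0.95, 0, 0, 0, -1, 0, 0, 0.95, 0, 0, 0],
)

```text
clock: 5.3
tcp_pos: [494.9, -21.2, 98.3]
orientation: [3.141, 0.0, 1.88]
ft_force: [0.2, 0.4, 0.7]
width: 92.2
grasp_force: 0.0
```

servo_tool(
  steps=[1, 0, 0, 0, 0, 0, 0, 1, 0, 0, 0, 0, 0, 0, 1, 0, 0, 0, 0, 0, 0, 1, 0, 0, 0, 0, 0, 0, 1, 0, 0, 0, 0, 0, 0, 1, 0, 0, 0, 0, 0, 0, 1, 0, 0, -0.5, 0, 0, 0, 1, 0, 0, -0.5, 0, 0, 0],
  force=35,
)

```text
clock: 6.3
tcp_pos: [494.3, -20.6, 119.6]
orientation: [-3.141, -0.0, 1.882]
ft_force: [0.6, -0.1, -2.0]
width: 33.5
grasp_force: 35.0
```

```bash
python3 st.py
```

```text
{'clock': 6.3, 'joints': [-0.2864, 0.1861, 1.9624, -0.0, 0.9936, -0.5973], 'tcp_pos': [494.3167, -20.5954, 119.624], 'orientation': [-3.1412, -0.0002, 1.8817], 'ft_force': [0.6486, -0.0938, -1.9866], 'width': 33.5395, 'grasp_force': 34.9908}
```

```bash
python3 - <<'E'
from plan import *
p=[494.3,-20.6,119.6];o=[np.pi,0,1.882]
R0=R.from_euler("xyz",o)
Rt=R0*R.from_rotvec([0,np.radians(88),0])
g=np.array(p)+R0.apply([0,0,69])+[0,0,200]
plan(p,o,g-Rt.apply([0,0,69]),Rt,18,about=True)
E
```

```text
max 0.98 end [515.4 -86.2 253. ] [ 3.142 -1.536  1.882]
[[-0.29, 0.0, -0.54, 0.0, 0.98, 0.0], [-0.25, 0.0, -0.54, 0.0, 0.98, 0.0], [-0.2, 0.0, -0.54, 0.0, 0.97, 0.0], [-0.15, 0.0, -0.52, 0.0, 0.98, 0.0], [-0.11, 0.0, -0.52, 0.0, 0.98, 0.0], [-0.07, 0.0, -0.49, 0.0, 0.98, 0.0], [-0.02, 0.0, -0.47, 0.0, 0.97, 0.0], [0.02, 0.0, -0.45, 0.0, 0.98, 0.0]]
[[0.06, 0.0, -0.42, 0.0, 0.98, 0.0], [0.09, 0.0, -0.38, 0.0, 0.98, 0.0], [0.12, 0.0, -0.36, 0.0, 0.98, 0.0], [0.16, 0.0, -0.31, 0.0, 0.97, 0.0], [0.18, 0.0, -0.28, 0.0, 0.98, 0.0], [0.2, 0.0, -0.23, 0.0, 0.98, 0.0], [0.22, 0.0, -0.19, 0.0, 0.98, 0.0], [0.24, 0.0, -0.15, 0.0, 0.97, 0.0]]
[[0.25, 0.0, -0.1, 0.0, 0.98, 0.0], [0.26, 0.0, -0.05, 0.0, 0.98, 0.0]]
```

servo_tool(
  steps=[1, -0.29, 0, -0.54, 0, 0.98, 0, 1, -0.25, 0, -0.54, 0, 0.98, 0, 1, -0.2, 0, -0.54, 0, 0.97, 0, 1, -0.15, 0, -0.52, 0, 0.98, 0, 1, -0.11, 0, -0.52, 0, 0.98, 0, 1, -0.07, 0, -0.49, 0, 0.98, 0, 1, -0.02, 0, -0.47, 0, 0.97, 0, 1, 0.02, 0, -0.45, 0, 0.98, 0],
)

```text
clock: 7.3
tcp_pos: [508.1, -62.7, 193.6]
orientation: [3.14, -0.683, 1.883]
ft_force: [0.4, 0.1, -1.9]
width: 33.7
grasp_force: 35.0
```

```bash
python3 st.py
```

```text
{'clock': 7.3, 'joints': [-0.5572, 0.3691, 1.6832, 0.4219, 1.6385, -0.96], 'tcp_pos': [508.1436, -62.7043, 193.6079], 'orientation': [3.1403, -0.6834, 1.8827], 'ft_force': [0.37, 0.0921, -1.9339], 'width': 33.6954, 'grasp_force': 34.991}
```

```bash
cat > kin.py <<'E'
import numpy as np,json
from scipy.optimize import least_squares
from scipy.spatial.transform import Rotation as R
E=R.from_euler
def fk(j,k):
    a,h,L1,L2,T,e=k
    A=E("z",j[0]);B=A*E("y",j[1]);C=A*E("y",j[1]+j[2]);W=C*E("z",j[3])*E("y",j[4])*E("z",j[5])*E("z",-np.pi/2)
    p=A.apply([a,120,h])+B.apply([0,0,L1])+C.apply([e,0,L2])+W.apply([0,0,T]);return p,W
L=[json.loads(l) for l in open("log.jsonl")]
def res(k):return np.concatenate([fk(l["joints"],k)[0]-l["tcp_pos"] for l in L]+[[.01*(k[5]),.01*k[0]]])
K=least_squares(res,[0,200,380,500,200,0]).x
lo=np.array([-2.91,-.94,.18,-1.29,.17,-3]);hi=np.array([2.91,2.29,2.7,4.43,2.64,3])
def ik(p,Rt,j0):
    f=lambda j:np.concatenate([(fk(j,K)[0]-p)/100,(fk(j,K)[1].inv()*Rt).as_rotvec()])
    s=least_squares(f,np.clip(j0,lo+.01,hi-.01),bounds=(lo,hi));return s.x,np.abs(s.fun).max()
if __name__=="__main__":
    print(K.round(1),res(K).round(1)); [print((fk(l["joints"],K)[1].inv()*E("xyz",l["orientation"])).as_rotvec().round(3)) for l in L]
E
python3 kin.py; python3 - <<'E'
from kin import *
from plan import down
j=L[-1]["joints"]
for dy in(0,-30,-50,-70):
  jj=np.array(j)
  for name,g,ph in(("inv",[490,-20,250],90),("mid",[490,-20,200],0),("stand60",[490,-20,120],-60),("stand",[490,-20,56],-72),("standlow",[490,-20,56],-85),):
    Rt=down(107.8+dy)*E("y",np.radians(ph));jj,e=ik(np.array(g)-Rt.apply([0,0,69]),Rt,jj)
    W=np.array(g)-Rt.apply([0,0,69+K[4]]);print(dy,name,jj.round(2),round(e,3),W.round())
E
```

```text
[  0.  298.  385.6 519.  233.8  47.7] [-0.1  0.  -0.  -0.1  0.1  0.   0.   0.1  0.   0.   0.  -0.   0.5  0. ]
[ 0.    -0.     3.142]
[0.    0.    3.142]
[ 0.    -0.     3.142]
[ 0.    -0.     3.142]
0 inv [-0.65  0.86  1.46  1.32  2.53 -3.  ] 0.761 [ 583. -308.  250.]
0 mid [-0.1  -0.04  1.91 -0.39  1.19 -3.  ] 0.414 [490. -20. 503.]
0 stand60 [ 0.25  0.3   2.04 -1.21  1.18 -2.46] 0.0 [410. 230. 271.]
0 stand [ 0.3   0.61  1.92 -1.29  1.31 -2.23] 0.083 [402. 254. 150.]
0 standlow [ 0.33  0.77  1.81 -1.29  1.51 -2.15] 0.186 [398. 267.  82.]
-30 inv [-0.86  0.33  1.9   1.06  1.89 -3.  ] 0.94 [ 426. -316.  250.]
-30 mid [-0.23 -0.02  1.86 -0.11  1.3  -3.  ] 0.133 [490. -20. 503.]
-30 stand60 [ 0.21  0.55  1.68 -0.91  1.54 -2.38] 0.0 [545. 236. 271.]
-30 stand [ 0.25  0.81  1.58 -1.02  1.63 -2.23] 0.0 [551. 261. 150.]
-30 standlow [ 0.27  0.97  1.49 -1.14  1.79 -2.18] 0.0 [554. 275.  82.]
-50 inv [-0.94 -0.1   2.23  1.08  1.52 -3.  ] 0.753 [ 329. -276.  250.]
-50 mid [-0.29 -0.04  1.87  0.    1.31 -2.87] 0.0 [490. -20. 503.]
-50 stand60 [ 0.13  0.68  1.47 -0.75  1.76 -2.29] 0.0 [630. 202. 271.]
-50 stand [ 0.16  0.94  1.35 -0.84  1.84 -2.2 ] 0.0 [643. 224. 150.]
-50 standlow [ 0.17  1.09  1.25 -0.95  2.   -2.2 ] 0.0 [651. 235.  82.]
-70 inv [-0.97 -0.67  2.61  1.24  1.17 -3.  ] 0.45 [ 251. -206.  250.]
-70 mid [-0.29 -0.04  1.87 -0.    1.31 -2.52] 0.0 [490. -20. 503.]
-70 stand60 [ 0.03  0.79  1.3  -0.58  1.94 -2.15] 0.0 [697. 141. 271.]
-70 stand [ 0.05  1.04  1.16 -0.66  2.04 -2.12] 0.0 [718. 157. 150.]
-70 standlow [ 0.06  1.19  1.04 -0.77  2.21 -2.15] 0.0 [728. 165.  82.]
```

```bash
sed -i 's/E("z",-np.pi\/2)/E("z",np.pi\/2)/' kin.py; cat > t.py <<'E'
from kin import *
from plan import down
j=L[-1]["joints"]
for dy in(0,-30,-50,-70):
  jj=np.array(j)
  for name,g,ph in(("inv",[490,-20,250],90),("mid",[490,-20,200],0),("stand60",[490,-20,120],-60),("stand",[490,-20,56],-72),("standlow",[490,-20,56],-85),):
    Rt=down(107.8+dy)*E("y",np.radians(ph));jj,e=ik(np.array(g)-Rt.apply([0,0,69]),Rt,jj)
    W=np.array(g)-Rt.apply([0,0,69+K[4]]);print(dy,name,jj.round(2),round(e,3),W.round())
E
python3 t.py
```

```text
0 inv [-0.67  0.71  1.47  0.86  2.32 -0.91] 0.0 [ 583. -308.  250.]
0 mid [-0.29 -0.04  1.87 -0.    1.31 -0.6 ] 0.0 [490. -20. 503.]
0 stand60 [ 0.25  0.3   2.04 -1.21  1.18  0.68] 0.0 [410. 230. 271.]
0 stand [ 0.3   0.61  1.92 -1.29  1.31  0.91] 0.083 [402. 254. 150.]
0 standlow [ 0.33  0.77  1.81 -1.29  1.51  0.99] 0.186 [398. 267.  82.]
-30 inv [-0.87  0.47  1.86  1.09  2.03 -0.88] 0.0 [ 426. -316.  250.]
-30 mid [-0.29 -0.04  1.87  0.    1.31 -0.08] 0.0 [490. -20. 503.]
-30 stand60 [ 0.21  0.55  1.68 -0.91  1.54  0.76] 0.0 [545. 236. 271.]
-30 stand [ 0.25  0.81  1.58 -1.02  1.63  0.91] 0.0 [551. 261. 150.]
-30 standlow [ 0.27  0.97  1.49 -1.14  1.79  0.96] 0.0 [554. 275.  82.]
-50 inv [-0.98  0.27  2.14  1.25  1.85 -0.89] 0.0 [ 329. -276.  250.]
-50 mid [-0.29 -0.04  1.87 -0.    1.31  0.27] 0.0 [490. -20. 503.]
-50 stand60 [ 0.13  0.68  1.47 -0.75  1.76  0.86] 0.0 [630. 202. 271.]
-50 stand [ 0.16  0.94  1.35 -0.84  1.84  0.94] 0.0 [643. 224. 150.]
-50 standlow [ 0.17  1.09  1.25 -0.95  2.    0.94] 0.0 [651. 235.  82.]
-70 inv [-1.07  0.03  2.43  1.45  1.67 -0.9 ] 0.0 [ 251. -206.  250.]
-70 mid [-0.29 -0.04  1.87  0.    1.31  0.62] 0.0 [490. -20. 503.]
-70 stand60 [ 0.03  0.79  1.3  -0.58  1.94  0.99] 0.0 [697. 141. 271.]
-70 stand [ 0.05  1.04  1.16 -0.66  2.04  1.03] 0.0 [718. 157. 150.]
-70 standlow [ 0.06  1.19  1.04 -0.77  2.21  0.99] 0.0 [728. 165.  82.]
```

```bash
python3 - <<'E'
from plan import *
g1=np.array([490,-20,200.]);g2=np.array([490,-20,66.])
Ra=down(83);Rb=Ra*R.from_rotvec([0,np.radians(-75),0])
P,Q=plan([515.4,-86.2,253],[np.pi,-1.536,1.882],g1-Ra.apply([0,0,69]),Ra,20,about=True)
plan(P,Q,g2-Rb.apply([0,0,69]),Rb,17,about=True)
E
```

```text
max 0.87 end [490.1 -20.  269.1] [ 3.141 -0.     1.449]
[[0.13, -0.06, 0.02, -0.19, -0.87, 0.2], [0.14, -0.07, 0.03, -0.19, -0.86, 0.19], [0.14, -0.06, 0.04, -0.19, -0.87, 0.2], [0.14, -0.06, 0.04, -0.19, -0.86, 0.2], [0.14, -0.06, 0.06, -0.19, -0.87, 0.2], [0.14, -0.05, 0.06, -0.19, -0.86, 0.19], [0.15, -0.06, 0.08, -0.19, -0.87, 0.2], [0.16, -0.05, 0.08, -0.19, -0.86, 0.2]]
[[0.16, -0.06, 0.09, -0.19, -0.87, 0.2], [0.17, -0.05, 0.09, -0.19, -0.86, 0.19], [0.17, -0.06, 0.11, -0.19, -0.87, 0.2], [0.18, -0.05, 0.11, -0.19, -0.86, 0.2], [0.19, -0.06, 0.11, -0.2, -0.87, 0.2], [0.2, -0.05, 0.12, -0.19, -0.86, 0.19], [0.21, -0.06, 0.13, -0.19, -0.87, 0.2], [0.21, -0.06, 0.12, -0.19, -0.86, 0.2]]
[[0.22, -0.06, 0.14, -0.19, -0.87, 0.19], [0.24, -0.06, 0.13, -0.19, -0.86, 0.2], [0.24, -0.06, 0.14, -0.19, -0.87, 0.2], [0.25, -0.06, 0.13, -0.19, -0.86, 0.19]]
max 0.89 end [498.2  46.2  84. ] [-3.141  1.309  1.449]
[[0.27, 0.0, 0.4, 0.0, -0.88, 0.0], [0.29, 0.0, 0.41, 0.0, -0.88, 0.0], [0.33, 0.0, 0.4, 0.0, -0.89, 0.0], [0.35, 0.0, 0.39, 0.0, -0.88, 0.0], [0.39, 0.0, 0.39, 0.0, -0.88, 0.0], [0.41, 0.0, 0.37, 0.0, -0.88, 0.0], [0.44, 0.0, 0.37, 0.0, -0.89, 0.0], [0.47, 0.0, 0.35, 0.0, -0.88, 0.0]]
[[0.49, 0.0, 0.33, 0.0, -0.88, 0.0], [0.52, 0.0, 0.31, 0.0, -0.88, 0.0], [0.54, 0.0, 0.29, 0.0, -0.89, 0.0], [0.56, 0.0, 0.28, 0.0, -0.88, 0.0], [0.58, 0.0, 0.24, 0.0, -0.88, 0.0], [0.6, 0.0, 0.23, 0.0, -0.88, 0.0], [0.61, 0.0, 0.19, 0.0, -0.89, 0.0], [0.63, 0.0, 0.17, 0.0, -0.88, 0.0]]
[[0.63, 0.0, 0.14, 0.01, -0.88, 0.0]]
```

servo_tool(
  steps=[1, 0.06, 0, -0.42, 0, 0.98, 0, 1, 0.09, 0, -0.38, 0, 0.98, 0, 1, 0.12, 0, -0.36, 0, 0.98, 0, 1, 0.16, 0, -0.31, 0, 0.97, 0, 1, 0.18, 0, -0.28, 0, 0.98, 0, 1, 0.2, 0, -0.23, 0, 0.98, 0, 1, 0.22, 0, -0.19, 0, 0.98, 0, 1, 0.24, 0, -0.15, 0, 0.97, 0],
)

```text
clock: 8.3
tcp_pos: [515.4, -85.4, 242.6]
orientation: [3.138, -1.365, 1.885]
ft_force: [-0.4, 0.6, -1.3]
width: 34.0
grasp_force: 35.0
```

servo_tool(
  steps=[1, 0.25, 0, -0.1, 0, 0.98, 0, 1, 0.26, 0, -0.05, 0, 0.98, 0, 1, 0, 0, 0, 0, 0, 0, 1, 0.13, -0.06, 0.02, -0.19, -0.87, 0.2, 1, 0.14, -0.07, 0.03, -0.19, -0.86, 0.19, 1, 0.14, -0.06, 0.04, -0.19, -0.87, 0.2, 1, 0.14, -0.06, 0.04, -0.19, -0.86, 0.2, 1, 0.14, -0.06, 0.06, -0.19, -0.87, 0.2],
)

```text
clock: 9.3
tcp_pos: [508.4, -82.1, 265.9]
orientation: [-2.986, -1.143, 1.639]
ft_force: [1.1, -0.5, -1.4]
width: 34.1
grasp_force: 35.0
```

servo_tool(
  steps=[1, 0.14, -0.05, 0.06, -0.19, -0.86, 0.19, 1, 0.15, -0.06, 0.08, -0.19, -0.87, 0.2, 1, 0.16, -0.05, 0.08, -0.19, -0.86, 0.2, 1, 0.16, -0.06, 0.09, -0.19, -0.87, 0.2, 1, 0.17, -0.05, 0.09, -0.19, -0.86, 0.19, 1, 0.17, -0.06, 0.11, -0.19, -0.87, 0.2, 1, 0.18, -0.05, 0.11, -0.19, -0.86, 0.2, 1, 0.19, -0.06, 0.11, -0.2, -0.87, 0.2],
)

```text
clock: 10.3
tcp_pos: [497.1, -55.6, 277.2]
orientation: [-3.052, -0.528, 1.548]
ft_force: [-0.5, -0.8, -2.3]
width: 33.4
grasp_force: 35.0
```

servo_tool(
  steps=[1, 0.2, -0.05, 0.12, -0.19, -0.86, 0.19, 1, 0.21, -0.06, 0.13, -0.19, -0.87, 0.2, 1, 0.21, -0.06, 0.12, -0.19, -0.86, 0.2, 1, 0.22, -0.06, 0.14, -0.19, -0.87, 0.19, 1, 0.24, -0.06, 0.13, -0.19, -0.86, 0.2, 1, 0.24, -0.06, 0.14, -0.19, -0.87, 0.2, 1, 0.25, -0.06, 0.13, -0.19, -0.86, 0.19, 1, 0.27, 0, 0.4, 0, -0.88, 0],
)

```text
clock: 11.3
tcp_pos: [491.0, -14.7, 261.9]
orientation: [3.138, 0.08, 1.449]
ft_force: [-0.6, 0.4, -2.7]
width: 33.7
grasp_force: 35.0
```

```bash
python3 st.py
```

```text
{'clock': 11.3, 'joints': [-0.2376, -0.0217, 1.8708, -0.0829, 1.2804, -0.0929], 'tcp_pos': [491.0292, -14.6718, 261.9127], 'orientation': [3.1378, 0.0804, 1.4492], 'ft_force': [-0.5569, 0.4069, -2.6902], 'width': 33.677, 'grasp_force': 34.9897}
```

servo_tool(
  steps=[1, 0.29, 0, 0.41, 0, -0.88, 0, 1, 0.33, 0, 0.4, 0, -0.89, 0, 1, 0.35, 0, 0.39, 0, -0.88, 0, 1, 0.39, 0, 0.39, 0, -0.88, 0, 1, 0.41, 0, 0.37, 0, -0.88, 0, 1, 0.44, 0, 0.37, 0, -0.89, 0, 1, 0.47, 0, 0.35, 0, -0.88, 0, 1, 0.49, 0, 0.33, 0, -0.88, 0],
)

```text
clock: 12.3
tcp_pos: [496.1, 24.0, 182.3]
orientation: [3.138, 0.695, 1.448]
ft_force: [0.1, 0.1, -2.8]
width: 34.0
grasp_force: 35.0
```

servo_tool(
  steps=[1, 0.52, 0, 0.31, 0, -0.88, 0, 1, 0.54, 0, 0.29, 0, -0.89, 0, 1, 0.56, 0, 0.28, 0, -0.88, 0, 1, 0.58, 0, 0.24, 0, -0.88, 0, 1, 0.6, 0, 0.23, 0, -0.88, 0, 1, 0.61, 0, 0.19, 0, -0.89, 0, 1, 0.63, 0, 0.17, 0, -0.88, 0, 1, 0.63, 0, 0.14, 0, -0.88, 0],
)

```text
clock: 13.3
tcp_pos: [499.3, 46.7, 83.8]
orientation: [3.132, 1.309, 1.441]
ft_force: [0.3, 0.1, -2.7]
width: 33.8
grasp_force: 35.0
```

```bash
python3 st.py; python3 - <<'E'
from h import *
a=viewer.camera("scene")[100:330,90:420];cv2.imwrite("pics/s2.png",cv2.resize(a[:,:,::-1],None,fx=2,fy=2))
E
```

```text
{'clock': 13.3, 'joints': [0.2717, 0.7966, 1.6305, -1.1058, 1.6172, 0.9219], 'tcp_pos': [499.289, 46.6689, 83.8177], 'orientation': [3.1324, 1.3093, 1.4412], 'ft_force': [0.3301, 0.0531, -2.7164], 'width': 33.7967, 'grasp_force': 34.9909}
```

View pics/s2.png

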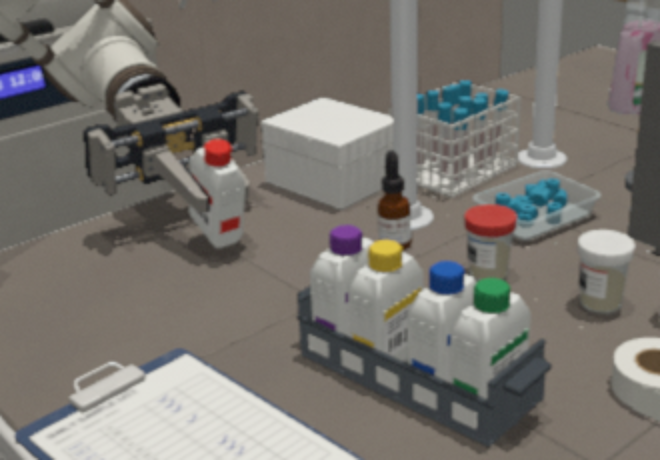

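The cassette hangs upright at crop px (218,200), leaning about 15°, just off the bench. I'll lessen the lean and lower it.

servo_tool(
  steps=[1, 0.28, 0, 0.01, 0, -0.92, 0, 1, 0.2, 0, 0.04, 0, 0, 0, 1, 0.05, 0, 0.01, 0, 0, 0, 1, 0.03, 0, 0, 0, 0, 0, 1, 0.03, 0, 0, 0, 0, 0, 1, 0.03, 0, 0, 0, 0, 0, 1, 0, 0, 0, 0, 0, 0, 1, 0, 0, 0, 0, 0, 0],
)

```text
clock: 14.35
tcp_pos: [498.7, 47.7, 71.3]
orientation: [3.138, 1.389, 1.446]
ft_force: [0.5, 0.5, -0.6]
width: 33.5
grasp_force: 35.0
```

```bash
python3 st.py
```

```text
{'clock': 14.35, 'joints': [0.2799, 0.8668, 1.5965, -1.1432, 1.6718, 0.9521], 'tcp_pos': [498.7388, 47.6773, 71.3324], 'orientation': [3.1382, 1.3894, 1.4455], 'ft_force': [0.4764, 0.49, -0.6465], 'width': 33.5018, 'grasp_force': 34.9915}
```

servo_tool(
  steps=[-1, 0, 0, 0, 0, 0, 0, -1, 0, 0, 0, 0, 0, 0, -1, 0, 0, 0, 0, 0, 0, -1, 0, 0, 0, 0, 0, 0, -1, 0, 0, 0, 0, 0, 0, -1, 0, 0, -0.2, 0, 0, 0, -1, 0, 0, -0.5, 0, 0, 0, -1, 0, 0, -1, 0, 0, 0],
)

```text
clock: 15.35
tcp_pos: [502.6, 81.6, 77.4]
orientation: [-3.14, 1.389, 1.449]
ft_force: [-0.0, 0.6, -0.6]
width: 91.9
grasp_force: 0.0
```

```bash
python3 st.py; python3 - <<'E'
from h import *
a=viewer.camera("scene");t=viewer.camera("top")
o=np.hstack([cv2.resize(a[150:270,120:290],(510,360)),cv2.resize(t[200:290,150:230],(280,360))]);cv2.imwrite("pics/s3.png",o[:,:,::-1])
x=blob(t,"red",(150,200,240,290));y=blob(a,"red",(150,140,240,280));print(x,y);print(tri(x[0][1:3],y[0][1:3]))
E
```

```text
{'clock': 15.35, 'joints': [0.3323, 0.884, 1.5416, -1.1045, 1.719, 0.932], 'tcp_pos': [502.5944, 81.611, 77.4159], 'orientation': [-3.1402, 1.3894, 1.4494], 'ft_force': [-0.0225, 0.5832, -0.571], 'width': 91.8634, 'grasp_force': 0.0}
[(190, np.float64(176.1), np.float64(246.7), np.int64(169), np.int64(240), np.int64(16), np.int64(15)), (10, np.float64(198.9), np.float64(249.5), np.int64(198), np.int64(245), np.int64(2), np.int64(10)), (1, np.float64(186.0), np.float64(258.0), np.int64(186), np.int64(258), np.int64(1), np.int64(1))] [(149, np.float64(194.1), np.float64(176.6), np.int64(187), np.int64(171), np.int64(15), np.int64(12)), (58, np.float64(203.9), np.float64(213.3), np.int64(200), np.int64(210), np.int64(9), np.int64(8)), (29, np.float64(187.8), np.float64(196.6), np.int64(183), np.int64(192), np.int64(11), np.int64(10))]
[491.92501553  -9.93465568 100.26951738]
```

View pics/s3.png

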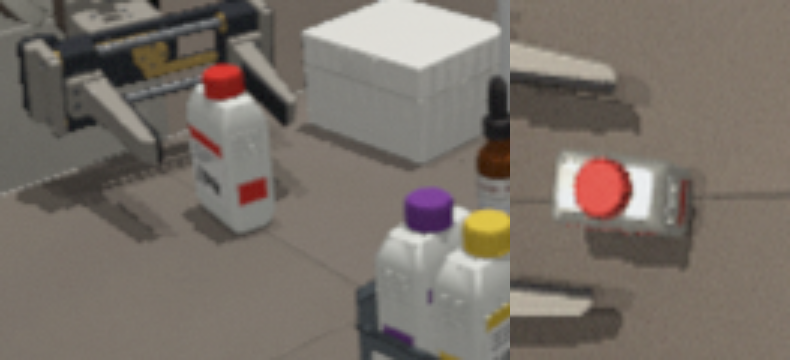

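Standing upright, cap at top px (176,247), i.e. axis at about (491.7,-9.6), matching the kinematics. Now to regrasp from above across the 60 mm depth.

```bash
python3 - <<'E'
from plan import *
from kin import ik,L,fk,K
Q0=R.from_euler("xyz",[np.pi,1.389,1.449]);p0=np.array([502.6,81.6,77.4])
P1=p0+Q0.apply([-72,0,-60]);print(P1.round(1))
j=np.array(L[-1]["joints"])
for yaw in(-7.2,172.8):
    Rt=down(yaw);q=np.array([491.7,-9.6,220+69-0])
    rv=(Q0.inv()*Rt).as_rotvec();print(yaw,np.degrees(rv).round(1))
    jj=j.copy()
    for f in np.linspace(0,1,7):
        Rn=Q0*R.from_rotvec(rv*f);a=P1+Q0.apply([0,0,69]);b=q-[0,0,69];g=a+(b-a)*f
        jj,e=ik(g-Rn.apply([0,0,69]),Rn,jj);print(jj.round(2),round(e,3))
    plan(P1,Q0,q,Rt,int(np.ceil(np.degrees(abs(rv).max())/5)),about=True)
E
```

```text
[508.2 127.3 159.1]
-7.2 [61.7 61.5 74.1]
[ 0.4   0.77  1.51 -1.08  1.83  0.82] 0.0
[ 0.32  0.69  1.47 -0.9   1.82  0.96] 0.0
[ 0.23  0.57  1.47 -0.73  1.77  1.1 ] 0.0
[ 0.13  0.44  1.52 -0.55  1.7   1.22] 0.0
[ 0.01  0.29  1.6  -0.38  1.59  1.32] 0.0
[-0.12  0.12  1.71 -0.2   1.47  1.39] 0.0
[-0.27 -0.05  1.84 -0.    1.35  1.43] 0.0
max 0.99 end [491.6  -9.7 289. ] [-3.142  0.    -0.125]
[[-0.54, 0.24, 0.2, 0.82, 0.82, 0.99], [-0.55, 0.27, 0.18, 0.83, 0.82, 0.99], [-0.56, 0.31, 0.16, 0.82, 0.82, 0.98], [-0.55, 0.35, 0.13, 0.82, 0.82, 0.99], [-0.56, 0.38, 0.09, 0.82, 0.82, 0.99], [-0.54, 0.41, 0.07, 0.83, 0.82, 0.99], [-0.53, 0.43, 0.03, 0.82, 0.82, 0.98], [-0.51, 0.46, 0.0, 0.82, 0.82, 0.99]]
[[-0.49, 0.47, -0.04, 0.82, 0.82, 0.99], [-0.47, 0.49, -0.07, 0.82, 0.81, 0.99], [-0.43, 0.5, -0.1, 0.83, 0.82, 0.99], [-0.4, 0.5, -0.13, 0.82, 0.82, 0.98], [-0.36, 0.5, -0.17, 0.82, 0.82, 0.99], [-0.33, 0.5, -0.18, 0.83, 0.82, 0.99], [-0.3, 0.49, -0.21, 0.82, 0.82, 0.98]]
172.8 [-61.4  61.6 -73.7]
[ 0.4   0.77  1.51 -1.08  1.83  0.82] 0.0
[ 0.39  0.54  1.7  -1.07  1.59  0.57] 0.0
[ 0.34  0.29 
[... 181 characters left out ...]
1.35 -1.71] 0.0
max 0.99 end [491.8  -9.5 289.1] [ 3.142 -0.     3.016]
[[-0.54, -0.23, 0.2, -0.82, 0.82, -0.98], [-0.55, -0.28, 0.18, -0.82, 0.82, -0.99], [-0.56, -0.3, 0.16, -0.82, 0.83, -0.98], [-0.56, -0.35, 0.13, -0.82, 0.82, -0.98], [-0.55, -0.37, 0.09, -0.81, 0.82, -0.98], [-0.55, -0.41, 0.07, -0.82, 0.82, -0.99], [-0.53, -0.43, 0.03, -0.82, 0.82, -0.98], [-0.51, -0.45, 0.0, -0.82, 0.83, -0.98]]
[[-0.5, -0.47, -0.04, -0.82, 0.82, -0.99], [-0.46, -0.49, -0.07, -0.82, 0.82, -0.98], [-0.44, -0.5, -0.1, -0.82, 0.82, -0.98], [-0.4, -0.5, -0.13, -0.81, 0.82, -0.98], [-0.38, -0.5, -0.16, -0.82, 0.83, -0.99], [-0.33, -0.49, -0.19, -0.82, 0.82, -0.98], [-0.3, -0.48, -0.21, -0.82, 0.82, -0.98]]
```

servo_tool(
  steps=[-1, -0.5, 0, -0.75, 0, 0, 0, -1, -0.9, 0, -0.75, 0, 0, 0, -1, -1, 0, -0.75, 0, 0, 0, -1, -1, 0, -0.75, 0, 0, 0, -1, -0.2, 0, 0, 0, 0, 0, -1, 0, 0, 0, 0, 0, 0, -1, 0, 0, 0, 0, 0, 0, -1, 0, 0, 0, 0, 0, 0],
)

```text
clock: 16.45
tcp_pos: [507.9, 126.1, 158.1]
orientation: [-3.134, 1.39, 1.456]
ft_force: [0.0, 0.4, 0.4]
width: 91.9
grasp_force: 0.0
```

servo_tool(
  steps=[-1, -0.54, 0.24, 0.2, 0.82, 0.82, 0.99, -1, -0.55, 0.27, 0.18, 0.83, 0.82, 0.99, -1, -0.56, 0.31, 0.16, 0.82, 0.82, 0.98, -1, -0.55, 0.35, 0.13, 0.82, 0.82, 0.99, -1, -0.56, 0.38, 0.09, 0.82, 0.82, 0.99, -1, -0.54, 0.41, 0.07, 0.83, 0.82, 0.99, -1, -0.53, 0.43, 0.03, 0.82, 0.82, 0.98, -1, -0.51, 0.46, 0, 0.82, 0.82, 0.99],
)

```text
clock: 17.45
tcp_pos: [520.4, 58.3, 238.3]
orientation: [2.778, 0.607, 0.385]
ft_force: [-0.1, -0.2, 0.0]
width: 91.9
grasp_force: 0.0
```

servo_tool(
  steps=[-1, -0.49, 0.47, -0.04, 0.82, 0.82, 0.99, -1, -0.47, 0.49, -0.07, 0.82, 0.81, 0.99, -1, -0.43, 0.5, -0.1, 0.83, 0.82, 0.99, -1, -0.4, 0.5, -0.13, 0.82, 0.82, 0.98, -1, -0.36, 0.5, -0.17, 0.82, 0.82, 0.99, -1, -0.33, 0.5, -0.18, 0.83, 0.82, 0.99, -1, -0.3, 0.49, -0.21, 0.82, 0.82, 0.98, -1, 0, 0, 0, 0, 0, 0],
)

```text
clock: 18.45
tcp_pos: [490.9, -11.4, 289.1]
orientation: [3.141, 0.0, -0.127]
ft_force: [-0.2, 0.9, -0.1]
width: 92.1
grasp_force: 0.0
```

```bash
python3 st.py; python3 - <<'E'
from h import *
a=viewer.camera("scene")[100:330,90:420];cv2.imwrite("pics/s4.png",cv2.resize(a[:,:,::-1],None,fx=2,fy=2))
E
```

```text
{'clock': 18.45, 'joints': [-0.2695, -0.0514, 1.8428, -0.0009, 1.3501, 1.4289], 'tcp_pos': [490.9152, -11.4494, 289.0506], 'orientation': [3.1407, 0.0001, -0.1275], 'ft_force': [-0.2473, 0.8904, -0.1475], 'width': 92.071, 'grasp_force': 0.0}
```

View pics/s4.png

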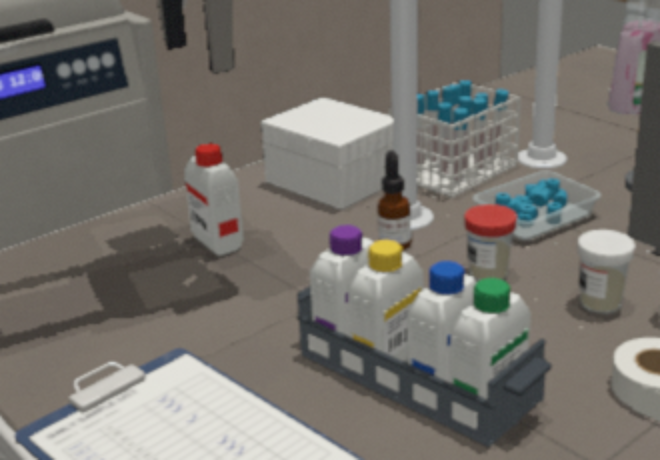

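servo_tool(
  steps=[-1, 0.03, -0.07, 1, 0, 0, 0, -1, 0, 0, 1, 0, 0, 0, -1, 0, 0, 1, 0, 0, 0, -1, 0, 0, 1, 0, 0, 0, -1, 0, 0, 1, 0, 0, 0, -1, 0, 0, 1, 0, 0, 0, -1, 0, 0, 1, 0, 0, 0, -1, 0, 0, 1, 0, 0, 0],
)

```text
clock: 19.5
tcp_pos: [492.4, -8.2, 127.4]
orientation: [3.141, 0.002, -0.122]
ft_force: [0.0, 0.2, -0.1]
width: 91.8
grasp_force: 0.0
```

servo_tool(
  steps=[-1, 0, 0, 0, 0, 0, 0, 1, 0, 0, 0, 0, 0, 0, 1, 0, 0, 0, 0, 0, 0, 1, 0, 0, 0, 0, 0, 0, 1, 0, 0, 0, 0, 0, 0, 1, 0, 0, 0, 0, 0, 0, 1, 0, 0, 0, 0, 0, 0, 1, 0, 0, -0.25, 0, 0, 0],
  force=40,
)

```text
clock: 20.5
tcp_pos: [491.7, -8.9, 133.3]
orientation: [-3.141, 0.002, -0.126]
ft_force: [-0.7, 0.5, -2.0]
width: 59.6
grasp_force: 40.0
```

```bash
python3 st.py
```

```text
{'clock': 20.5, 'joints': [-0.2644, 0.1552, 1.9651, -0.0001, 1.0229, 1.4321], 'tcp_pos': [491.7021, -8.9108, 133.2781], 'orientation': [-3.1414, 0.0017, -0.1257], 'ft_force': [-0.6564, 0.4665, -1.9798], 'width': 59.6101, 'grasp_force': 39.9989}
```

```bash
python3 - <<'E'
from plan import *
plan([491.7,-8.9,213.3],[np.pi,0,-.1255],[474.1,-323.6,265],down(-82.4),20)
E
```

```text
max 0.79 end [ 474.1 -323.5  264.9] [-3.142  0.    -1.438]
[[0.05, 0.79, -0.13, 0.0, 0.0, 0.75], [0.11, 0.78, -0.13, 0.0, 0.0, 0.75], [0.16, 0.77, -0.13, 0.0, 0.0, 0.76], [0.21, 0.76, -0.13, 0.0, 0.0, 0.75], [0.25, 0.74, -0.13, 0.0, 0.0, 0.75], [0.31, 0.73, -0.13, 0.0, 0.0, 0.75], [0.35, 0.71, -0.12, 0.0, 0.0, 0.75], [0.4, 0.68, -0.13, 0.0, 0.0, 0.76]]
[[0.44, 0.65, -0.13, 0.0, 0.0, 0.75], [0.48, 0.62, -0.13, 0.0, 0.0, 0.75], [0.52, 0.59, -0.13, 0.0, 0.0, 0.75], [0.57, 0.55, -0.13, 0.0, 0.0, 0.76], [0.59, 0.52, -0.13, 0.0, 0.0, 0.75], [0.63, 0.48, -0.13, 0.0, 0.0, 0.75], [0.66, 0.43, -0.13, 0.0, 0.0, 0.75], [0.68, 0.39, -0.13, 0.0, 0.0, 0.75]]
[[0.71, 0.34, -0.13, 0.0, 0.0, 0.76], [0.73, 0.3, -0.13, 0.0, 0.0, 0.75], [0.75, 0.24, -0.13, 0.0, 0.0, 0.75], [0.76, 0.2, -0.12, 0.0, 0.0, 0.75]]
```

servo_tool(
  steps=[1, 0, 0, -0.5, 0, 0, 0, 1, 0, 0, -1, 0, 0, 0, 1, 0, 0, -1, 0, 0, 0, 1, 0, 0, -1, 0, 0, 0, 1, 0, 0, -0.5, 0, 0, 0, 1, 0, 0, 0, 0, 0, 0, 1, 0, 0, 0, 0, 0, 0, 1, 0, 0, 0, 0, 0, 0],
)

```text
clock: 21.5
tcp_pos: [491.9, -9.0, 213.0]
orientation: [-3.142, 0.002, -0.126]
ft_force: [-0.2, -0.7, -1.9]
width: 59.7
grasp_force: 40.0
```

servo_tool(
  steps=[1, 0.05, 0.79, -0.13, 0, 0, 0.75, 1, 0.11, 0.78, -0.13, 0, 0, 0.75, 1, 0.16, 0.77, -0.13, 0, 0, 0.76, 1, 0.21, 0.76, -0.13, 0, 0, 0.75, 1, 0.25, 0.74, -0.13, 0, 0, 0.75, 1, 0.31, 0.73, -0.13, 0, 0, 0.75, 1, 0.35, 0.71, -0.12, 0, 0, 0.75, 1, 0.4, 0.68, -0.13, 0, 0, 0.76],
)

```text
clock: 22.5
tcp_pos: [485.2, -136.1, 234.6]
orientation: [3.142, -0.0, -0.655]
ft_force: [-0.0, 1.0, -1.6]
width: 59.7
grasp_force: 40.0
```

servo_tool(
  steps=[1, 0.44, 0.65, -0.13, 0, 0, 0.75, 1, 0.48, 0.62, -0.13, 0, 0, 0.75, 1, 0.52, 0.59, -0.13, 0, 0, 0.75, 1, 0.57, 0.55, -0.13, 0, 0, 0.76, 1, 0.59, 0.52, -0.13, 0, 0, 0.75, 1, 0.63, 0.48, -0.13, 0, 0, 0.75, 1, 0.66, 0.43, -0.13, 0, 0, 0.75, 1, 0.68, 0.39, -0.13, 0, 0, 0.75],
)

```text
clock: 23.5
tcp_pos: [478.1, -261.8, 255.4]
orientation: [3.142, -0.0, -1.18]
ft_force: [0.2, 0.5, -1.6]
width: 59.8
grasp_force: 40.0
```

servo_tool(
  steps=[1, 0.71, 0.34, -0.13, 0, 0, 0.76, 1, 0.73, 0.3, -0.13, 0, 0, 0.75, 1, 0.75, 0.24, -0.13, 0, 0, 0.75, 1, 0.76, 0.2, -0.12, 0, 0, 0.75, 1, 0, 0, 0, 0, 0, 0, 1, 0, 0, 0.4, 0, 0, 0, 1, 0, 0, 0.4, 0, 0, 0, 1, 0, 0, 0, 0, 0, 0],
)

```text
clock: 24.5
tcp_pos: [474.4, -322.8, 248.0]
orientation: [3.14, 0.002, -1.437]
ft_force: [0.4, -0.1, -2.0]
width: 60.0
grasp_force: 40.0
```

```bash
python3 st.py; python3 - <<'E'
from h import *
a=viewer.camera("scene");cv2.imwrite("pics/s5.png",cv2.resize(a[120:320,210:390,::-1],None,fx=3,fy=3,interpolation=2))
E
```

```text
{'clock': 24.5, 'joints': [-0.808, 0.2031, 1.6569, -0.0, 1.2843, 2.2002], 'tcp_pos': [474.3678, -322.7594, 248.02], 'orientation': [3.14, 0.0022, -1.4374], 'ft_force': [0.449, -0.132, -2.0489], 'width': 59.9877, 'grasp_force': 39.9989}
```

View pics/s5.png

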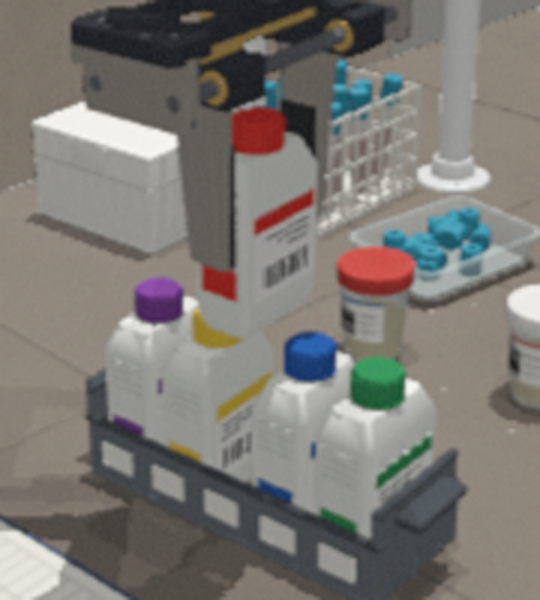

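The red cassette hangs above the gap (crop cap (258,131)), between yellow and blue. I'll check its alignment using the same camera.

```bash
python3 - <<'E'
from h import *
HUE["purple"]=(125,165)
a=viewer.camera("scene")
r=blob(a,"red",(270,150,315,180));print(r[0])
print("new",onz("scene",*r[0][1:3],248-30).round(1))
for c in("purple","blue","green","yellow"):
    b=blob(a,c,(240,205,355,260));print(c,b[0],onz("scene",*b[0][1:3],103).round(1))
E
```

```text
(254, np.float64(295.8), np.float64(162.9), np.int64(287), np.int64(156), np.int64(19), np.int64(15))
new [ 475.4 -322.5  218. ]
purple (181, np.float64(262.5), np.float64(219.6), np.int64(255), np.int64(213), np.int64(16), np.int64(14)) [ 465.2 -253.7  103. ]
blue (235, np.float64(312.9), np.float64(238.6), np.int64(305), np.int64(231), np.int64(17), np.int64(16)) [ 479.2 -355.   103. ]
green (253, np.float64(335.5), np.float64(247.2), np.int64(327), np.int64(239), np.int64(18), np.int64(17)) [ 484.6 -395.8  103. ]
yellow (94, np.float64(280.0), np.float64(231.0), np.int64(275), np.int64(223), np.int64(15), np.int64(13)) [ 459.6 -302.4  103. ]
```

servo_tool(
  steps=[1, 0.07, 0, 0.3, 0, 0, 0, 1, 0, 0, 0.7, 0, 0, 0, 1, 0, 0, 0.2, 0, 0, 0, 1, 0, 0, 0.2, 0, 0, 0, 1, 0, 0, 0.2, 0, 0, 0, 1, 0, 0, 0.2, 0, 0, 0, 1, 0, 0, 0.2, 0, 0, 0, 1, 0, 0, 0.2, 0, 0, 0],
)

```text
clock: 25.6
tcp_pos: [475.1, -325.1, 205.5]
orientation: [-3.141, -0.0, -1.438]
ft_force: [-0.0, 0.9, -0.5]
width: 59.5
grasp_force: 40.0
```

servo_tool(
  steps=[1, 0, 0, 0.2, 0, 0, 0, 1, 0, 0, 0.2, 0, 0, 0, 1, 0, 0, 0.2, 0, 0, 0, 1, 0, 0, 0.2, 0, 0, 0, 1, 0, 0, 0.2, 0, 0, 0, 1, 0, 0, 0.2, 0, 0, 0, 1, 0, 0, 0, 0, 0, 0, 1, 0, 0, 0, 0, 0, 0],
)

```text
clock: 26.6
tcp_pos: [475.0, -325.1, 181.5]
orientation: [3.141, 0.0, -1.438]
ft_force: [0.1, -0.8, -1.5]
width: 60.0
grasp_force: 40.0
```

```bash
python3 st.py; python3 - <<'E'
from h import *
a=viewer.camera("scene");cv2.imwrite("pics/s6.png",cv2.resize(a[120:320,210:390,::-1],None,fx=3,fy=3,interpolation=2))
E
```

```text
{'clock': 26.6, 'joints': [-0.81, 0.2817, 1.7043, -0.0001, 1.1557, 2.1989], 'tcp_pos': [474.9604, -325.0686, 181.4657], 'orientation': [3.1415, 0.0, -1.4381], 'ft_force': [0.1329, -0.8129, -1.4677], 'width': 59.9876, 'grasp_force': 39.9989}
```

View pics/s6.png

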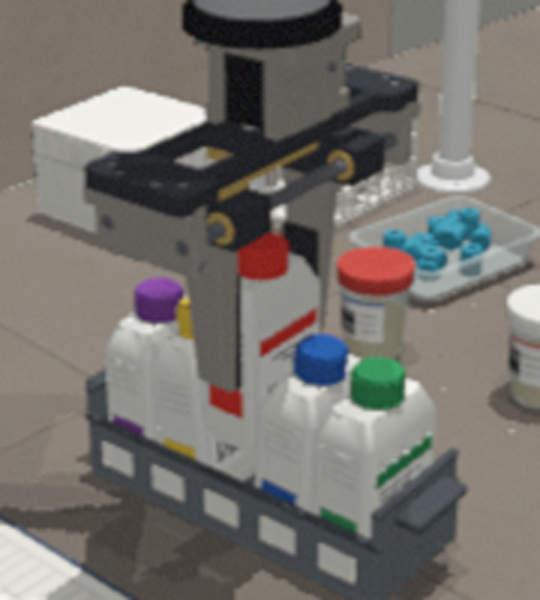

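It has entered between yellow and blue, which slid apart and still stand upright. I'll continue down.

servo_tool(
  steps=[1, 0, 0, 0.25, 0, 0, 0, 1, 0, 0, 0.25, 0, 0, 0, 1, 0, 0, 0.25, 0, 0, 0, 1, 0, 0, 0.25, 0, 0, 0, 1, 0, 0, 0.25, 0, 0, 0, 1, 0, 0, 0.25, 0, 0, 0, 1, 0, 0, 0.25, 0, 0, 0, 1, 0, 0, 0.25, 0, 0, 0],
)

```text
clock: 27.65
tcp_pos: [474.8, -325.2, 140.8]
orientation: [3.141, -0.0, -1.438]
ft_force: [0.3, -1.4, 0.0]
width: 59.7
grasp_force: 40.0
```

servo_tool(
  steps=[1, 0, 0, 0.1, 0, 0, 0, 1, 0, 0, 0.1, 0, 0, 0, 1, 0, 0, 0.05, 0, 0, 0, 1, 0, 0, 0.05, 0, 0, 0, 1, 0, 0, 0.05, 0, 0, 0, 1, 0, 0, 0, 0, 0, 0, 1, 0, 0, 0, 0, 0, 0, 1, 0, 0, 0, 0, 0, 0],
)

```text
clock: 28.65
tcp_pos: [474.9, -325.0, 134.4]
orientation: [3.141, 0.0, -1.438]
ft_force: [-0.5, -0.5, -2.7]
width: 59.5
grasp_force: 40.0
```

Not on the floor yet; creep down until the force changes.

servo_tool(
  steps=[1, 0, 0, 0.05, 0, 0, 0, 1, 0, 0, 0, 0, 0, 0, 1, 0, 0, 0.03, 0, 0, 0, 1, 0, 0, 0, 0, 0, 0, 1, 0, 0, 0.03, 0, 0, 0, 1, 0, 0, 0, 0, 0, 0, 1, 0, 0, 0, 0, 0, 0, 1, 0, 0, 0, 0, 0, 0],
)

```text
clock: 29.65
tcp_pos: [475.0, -325.1, 133.4]
orientation: [3.141, 0.0, -1.438]
ft_force: [-5.1, 3.2, 10.0]
width: 60.0
grasp_force: 40.0
```

servo_tool(
  steps=[-1, 0, 0, 0, 0, 0, 0, -1, 0, 0, 0, 0, 0, 0, -1, 0, 0, 0, 0, 0, 0, -1, 0, 0, 0, 0, 0, 0, -1, 0, 0, 0, 0, 0, 0, -1, 0, 0, -0.2, 0, 0, 0, -1, 0, 0, -0.5, 0, 0, 0, -1, 0, 0, -1, 0, 0, 0],
)

```text
clock: 30.65
tcp_pos: [474.7, -324.8, 166.6]
orientation: [3.141, 0.001, -1.438]
ft_force: [0.9, -0.3, 0.1]
width: 92.1
grasp_force: 0.0
```

servo_tool(
  steps=[-1, 0, 0, -1, 0, 0, 0, -1, 0, 0, -1, 0, 0, 0, -1, 0, 0, -1, 0, 0, 0, -1, 0, 0, -1, 0, 0, 0, -1, 0, 0, -1, 0, 0, 0, -1, 0, 0, -1, 0, 0, 0, -1, 0, 0, -1, 0, 0, 0, -1, 0, 0, 0, 0, 0, 0],
)

```text
clock: 31.65
tcp_pos: [475.7, -325.7, 309.0]
orientation: [-3.139, -0.004, -1.438]
ft_force: [-0.0, -0.2, -0.4]
width: 91.6
grasp_force: 0.0
```

```bash
python3 st.py; python3 - <<'E'
from h import *
HUE["purple"]=(125,165)
a=viewer.camera("scene");cv2.imwrite("pics/s7.png",cv2.resize(a[150:320,210:390,::-1],None,fx=3.3,fy=3.3,interpolation=2))
for c in HUE:
    b=[x for x in blob(a,c,(240,205,355,260)) if x[0]>100][:2];print(c,[(x[0],x[1],x[2],onz("scene",*x[1:3],103).round(1)) for x in b])
E
```

```text
{'clock': 31.65, 'joints': [-0.8099, 0.1549, 1.5885, -0.0, 1.3932, 2.1989], 'tcp_pos': [475.6561, -325.7055, 308.9566], 'orientation': [-3.1386, -0.0041, -1.438], 'ft_force': [-0.0023, -0.1882, -0.3738], 'width': 91.6224, 'grasp_force': 0.0}
red [(301, np.float64(334.8), np.float64(210.6), array([ 573.9, -314.9,  103. ])), (243, np.float64(296.8), np.float64(232.5), array([ 475. , -324.3,  103. ]))]
yellow [(227, np.float64(279.3), np.float64(226.5), array([ 468.8, -290.7,  103. ]))]
green [(250, np.float64(335.5), np.float64(247.3), array([ 484.4, -396. ,  103. ]))]
blue [(238, np.float64(315.1), np.float64(239.3), array([ 480. , -358.8,  103. ]))]
purple [(179, np.float64(262.5), np.float64(219.6), array([ 465.2, -253.7,  103. ]))]
```

View pics/s7.png

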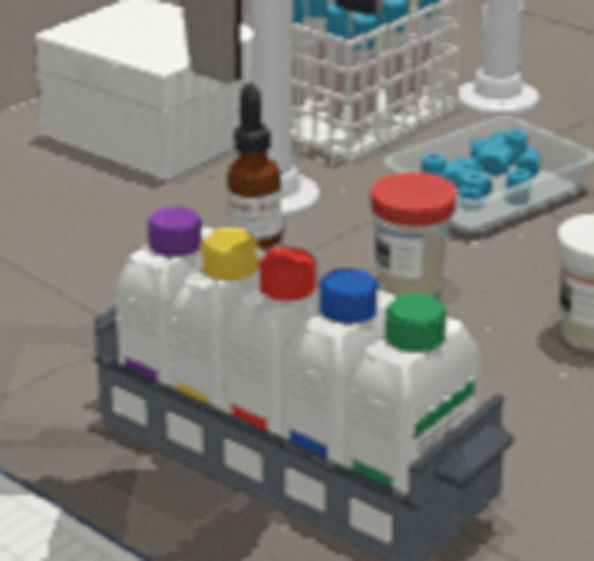

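All five caps stand level in one row, with red (288,272) between yellow (230,252) and blue (348,295). The gripper is clear and the bottle and pots were not touched.

```bash
python3 -c "
from plant import ticket
print(ticket.hand_in())"
```

```text
the job is handed in; nothing more can be done
None
```

The red-capped cassette was turned upside down, stood on the bench and released, then pushed fully home in the middle of the rack row, with all five upright and nothing else disturbed; handed in at about 32 s, result not reported back.

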